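Set the speed dial, refit the cover and lock its quarter-turn fastener

ROBOT

A 7-joint arm with a two-finger parallel gripper is mounted at the origin on the work surface. World frame = base frame: x ahead of the robot, y to its left, z up, the work surface at z = 0. Lengths are in m, angles in rad, forces in N, time in s.
With the tool pointing down it reaches from about 0.425 to 1.025 m from the base axis. Payload 9.4 kg.
Tool frame: the origin (TCP) lies between the finger pads; the fingertips stand manip.tip_extent ahead of it and the grasp point (between the pads) lies 11 mm behind it (manip.tip_extent is the distance from the TCP to the fingertips, in m); x points along the fingers, y is the direction in which the jaws open and shut, and the axes are right-handed (so a half turn about x gives the same grasp; the last joint's range is limited). The gripper opens to 93 mm and grips with 3 to 60 N. Pads are 15 mm wide; open, the fingers measure 128 mm over their backs; the gripper's body (75 mm by 188 mm) begins 65 mm behind the grasp point.
Start: joints at [1.255, 0.599, -0.003, 1.599, 0.002, 0.943, -0.08], TCP at [0.171, -0.704, 0.227] pointing down, gripper open.
Joint ranges: [-2.57, 2.57], [-0.35, 1.97], [-1.29, 1.29], [0.11, 2.56], [-1.05, 4.19], [0.11, 1.86], [-2.63, 2.63]. Speed limits (rad/s): [2.22, 2.22, 3.01, 3.01, 3.14, 3.14, 3.14].

INTERFACE

Orientations are given as a unit quaternion [w, x, y, z].
In Python, from workcell import manip, vision gives the robot as it stands.
- The arm moves only by the tool send_rows, never from a script. Its argument "deltas" is a list of rows, each an object of numbers: "dx", "dy", "dz": the shift along the tool's x, y, z in cm; "rx", "ry", "rz": the turn, a rotation vector about the tool's x, y, z in degrees; "fingers": the opening, from 0 (shut) to 1 (fully open). A call has 1 to 8 rows; each row is the pose to reach, as a shift and turn from the pose measured when the call began, along the tool's axes at that moment; what a row does not reach only later rows make up. A row lasts 1/12 s, in which the tool goes at most 41.7 mm and 7.16 degrees, less where a joint would pass 70% of its speed; a pose out of reach is approached as far as the arm can. A call with a gripper value outside its range is refused whole. The fingers move at their own pace and stop on an object; "newtons" is the grip in N (left out, the last holds). Time passes only in rows, so rows that repeat a pose let the fingers close. It gives the time, the measured TCP pose, the force and the opening at its end, in the units of the state.
- manip.get_state(): the state, without advancing time (a new reading comes with each control period).
- vision.snapshot(name): name is "scene" or "top"; returns (picture, depth): 384x512x3 uint8, red, green, blue; 384x512 float32, m along the optical axis (not along the pixel's ray), 0 where there is no reading.
- vision.camera_params(name): a dict with "intrinsics" (3x3 intrinsics, pixels), "T" (4x4, takes a point from camera to world coordinates). Camera axes: x right, y down, z forward; pixel columns grow to the right and rows downward; lengths in m; the calibration is good to about 2 mm. A picture is of the moment at which its call begins. camera_params takes no time and is no camera call.
- manip.hand_in(): hands the job in, once; it reports no verdict.
The state is a dict: "time_s": time; "joint_pos": joint angles; "joint_velocities": joint speeds; "effort": joint torques, N m; "eef_pos": TCP position; "eef_rot": TCP orientation; "ft_force": force on the tool from outside, world axes, zero at the start; "ft_torque": the same for the moment, N m; "opening": finger opening in m.
Only numpy, scipy, OpenCV 4.12 (cv2) and the standard library are available. Lean on these libraries where they do the work, as an engineer would, in place of code of your own. Each camera call takes 0.05 s, during which the arm holds its last target. There are 200 camera calls.

TASK

Set the bench machine's speed and close up its grey drive box: turn the black click-stop dial inside exactly three clicks clockwise to the red mark, then lay the yellow cover back in its recess, flat and fully home, with its slot over the socket. Take the red-winged stud from the wooden holder, line its crossbar up with the slot, push it in against the spring and give it a quarter turn so that it locks, then let go. Leave the steel block, the screwdriver and the jar where they stand.

Things in the scene. Friction and masses are not known exactly. Their poses are not given: they have to be found in the camera images.
- drive_box: Grey box fixed to the bench, 142 (x) x 214 (y) x 76 mm. Origin: centre of its underside, z up. Inside the 6 mm wide rim (top z = 76) is a recess 130 x 202 mm, 6 mm deep; the cover rests on its ledges at z = 70. Its -y part is an open bay (114 mm in x, y from -93 to 26, floor z = 34) with the dial; its +y part is an aluminium plate with the keyhole socket.
- socket (a point): Centre of the keyhole, at box (0, 66, 70) mm, on the plate's top. Keyhole: slot 44 mm along the box's x, 13 mm wide, with a 20 mm square at its middle. A brass spring plate below pushes the stud up: 3 N at first touch, 4 N locked, 6 N fully pressed. The stud's crossbar, turned a quarter (either way) and let go, springs up into a 3 mm deep notch in the underside, across the slot.
- dial_grip (a point): Middle of the dial's grip bar, on its axis, at box (0, -36, 52) mm; the frame turns with the dial. The black bar is 50 mm long (this frame's x, white pointer on the +x half), 14 mm thick, 28 mm high (box z = 38 to 66), on a round skirt of 56 mm. At the start the pointer points along the box's +x.
- dial (a joint): Dial angle in rad, growing clockwise seen from above; 0 at the start. Click stops every 0.419 rad (24 degrees); about 0.06 N m takes it over a click and it snaps to the nearest stop when let go. Three clicks (the red mark) is 1.257. It turns from -0.2 to 2.3.
- cover: Loose yellow steel cover, 124 (x) x 196 (y) x 6 mm, 0.26 to 0.46 kg, flat on the bench with its black handle up, on the left or the right. Origin: centre of its underside. In place it has 3 mm play all round, its axes lie along the box's (not turned half round), its underside at box z = 70.
- cover_handle (a point): Middle of the cover's handle bar, at cover (0, -4, 37) mm, practically over its centre of mass. The bar runs 84 mm along the cover's x, is 14 x 14 mm in section, from 30 to 44 mm above the cover's underside, on two posts 35 mm either side of the middle.
- cover_slot (a point): Centre of the cover's through-slot at its underside, at cover (0, 66, 0) mm: 49 mm long along x, 18 mm wide, with a 26 mm square at its middle. Comes over the socket when the cover is in place.
- stud: Quarter-turn stud, 65 mm tall, 0.09 to 0.16 kg, upright in the holder at any yaw. Origin: centre of the underside of its steel flange (58 mm across, 6 mm thick), which rests on the holder. The black washer below it is soft: no resistance. Origin at box z = 84 mm when it stands on the spring plate in the slot, 76 fully pressed (flange on the cover; turns freely within 2 mm of this), 81 locked.
- wing (a point): Middle of the stud's red wing, at stud (0, 0, 26) mm: where to grip it. The wing is 56 mm long along the stud's x, 14 mm thick, from 6 to 42 mm above the stud's origin.
- stud_foot (a point): Centre of the foot of the stud, at stud (0, 0, -23) mm. The shank is 17 mm across; the crossbar at its foot is 38 mm long along the stud's x (parallel to the wing), 9 mm thick and 9 mm high, 14 to 23 mm below the stud's origin. It passes the slots only with the stud's x along the box's x (either way round).
- holder: Wooden block 90 x 90 x 50 mm fixed to the bench, on the left or the right; the stud's flange rests on its top over a round hole of 46 mm. Origin: centre of its underside.
- steel_block: Bystander, to be left alone (moving it more than 30 mm fails): the upright bright steel block, 50 x 50 x 80 mm, about 0.12 m beyond the holder.
- screwdriver: Bystander, to be left alone (moving it more than 30 mm fails): a red-handled screwdriver, 170 mm long, lying on the robot's side of the holder.
- jar: Bystander, to be left alone (moving it more than 30 mm fails): an amber jar with a white lid, 64 mm across, 85 mm tall, beyond the loose cover.
Mind the look-alikes: they are no part of the job. There is more than one size of the cover; the one meant has the size given above.

How it is judged:
By the outcome, as a careful person would: the job done as asked, in the order asked, and still so for the second after the job is handed in, with the robot touching nothing.
It also fails if it takes over 72 s, if anything falls off the work surface, if the arm or the gripper's body presses on something with over 40 N, if the wrist force passes 120 N, or if a joint passes its speed limit or range.

## Working session

There is one attempt and no reset: what is moved stays moved. The work goes in short steps, Python scripts to look and compute and a tool call to move; the robot and the scene stay as the last step left them, time stands still between calls to the robot, and variables do not carry over. Pictures are saved under pics/ and viewed, about 8 in all and at most 12, crops included, and the job is handed in when it is done.

Besides the shell and the picture viewer there is one more tool, called after "Emit:" in YAML: its name, and indented under it one key for each argument. send_rows: Moves the arm, as the interface text tells. Its arguments: {"type":"object","properties":{"deltas":{"type":"array"},"newtons":{"type":"number"}},"required":["deltas"]}

```bash
mkdir -p pics; ls; python3 - <<'E'
from workcell import manip, vision
import cv2,numpy as np
print(manip.get_state()); print(manip.tip_extent)
for n in("scene","top"):
    p,d=vision.snapshot(n); np.savez(f"{n}0.npz",p=p,d=d); c=vision.camera_params(n); print(n,c)
    cv2.imwrite(f"pics/{n}0.png",cv2.resize(p[:,:,::-1],(768,576),interpolation=cv2.INTER_CUBIC))
E
```

```text
pics
{'time_s': 0.0, 'joint_pos': array([ 1.25529067,  0.60013885, -0.00254009,  1.60011782,  0.00183027,
        0.9428777 , -0.07980317]), 'joint_velocities': array([-0.00058901,  0.00083785,  0.00122268,  0.00186455, -0.00052346,
       -0.00148085,  0.00040101]), 'effort': array([ 1.32181590e-04, -7.65067005e+01,  1.49680138e+00, -2.52355278e+01,
       -5.24091942e-02,  1.67777814e-02,  1.20867508e-04]), 'eef_pos': array([ 0.17135761, -0.70397986,  0.22575439]), 'eef_rot': array([-0.08372443, -0.70194566, -0.08478517,  0.70219227]), 'ft_force': array([ 0.2717742 ,  0.62217274, -0.38279924]), 'ft_torque': array([ 0.00169078, -0.00920175,  0.00635006]), 'opening': 0.09277296655647199}
0.008
scene {'intrinsics': array([[454.10985497,   0.        , 250.97581035],
       [  0.        , 454.10985497, 182.18726322],
       [  0.        ,   0.        ,   1.        ]]), 'T': array([[-3.21605582e-03,  8.17168607e-01, -5.76389733e-01,
         1.07422097e+00],
       [ 9.99989862e-01,  8.11465688e-04, -4.42915406e-03,
         2.31073674e-03],
       [-3.15164516e-03, -5.76398134e-01, -8.17162933e-01,
         1.00510837e+00],
       [ 0.00000000e+00,  0.00000000e+00,  0.00000000e+00,
         1.00000000e+00]])}
top {'intrinsics': array([[474.57973713,   0.        , 252.0157919 ],
       [  0.        , 474.57973713, 186.17857715],
       [  0.        ,   0.        ,   1.        ]]), 'T': array([[-0.16117305, -0.96418513,  0.21064256,  0.15328624],
       [-0.98691464,  0.1584889 , -0.02967774,  0.03570112],
       [-0.00476967, -0.21266948, -0.97711255,  1.27723178],
       [ 0.        ,  0.        ,  0.        ,  1.        ]])}
```

View pics/scene0.png

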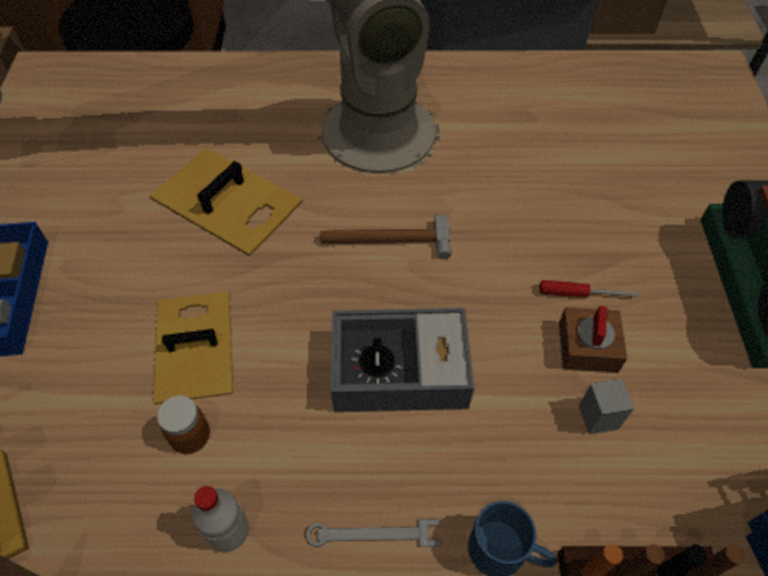

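View pics/top0.png

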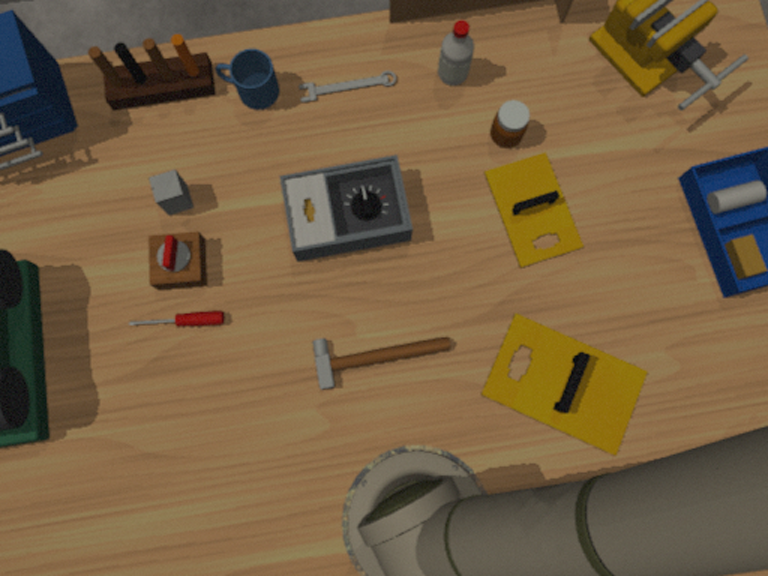

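The two views agree: box in the middle, with the pointer along +x and the plate at +y. The holder and stud are on the left (+y). One cover lies by the jar, and a bigger look-alike lies near the robot. Next I measure them.

```bash
cat > h.py <<'E'
import cv2,numpy as np
from workcell import manip, vision
def snap(n):
    p,d=vision.snapshot(n); return p,d
def rays(n,uv,z):
    c=vision.camera_params(n);K=c["intrinsics"];T=c["T"]
    uv=np.asarray(uv,float).reshape(-1,2)
    r=np.c_[(uv-K[:2,2])/K[0,0],np.ones(len(uv))]@T[:3,:3].T; o=T[:3,3]
    return (o+r*((z-o[2])/r[:,2])[:,None])[:,:2]
def world(n,d):
    c=vision.camera_params(n);K=c["intrinsics"];T=c["T"]
    v,u=np.mgrid[:d.shape[0],:d.shape[1]]
    P=np.stack([(u-K[0,2])/K[0,0]*d,(v-K[1,2])/K[1,1]*d,d],-1)@T[:3,:3].T+T[:3,3]
    P[d==0]=np.nan; return P
def blobs(n,m,z,amin=20):
    k,l,s,c=cv2.connectedComponentsWithStats(m.astype(np.uint8))
    for i in range(1,k):
        if s[i,4]<amin: continue
        vu=np.argwhere(l==i)[:,::-1]
        xy=rays(n,vu,z); (cx,cy),(w,h),a=cv2.minAreaRect((xy*1000).astype(np.float32))
        print(f"  {n} px{c[i].round()} n{s[i,4]} c({cx:.1f},{cy:.1f}) size({w:.1f},{h:.1f}) a{a:.1f} mean{(xy.mean(0)*1000).round(1)}")
E
python3 - <<'E'
from h import *
for n in("scene","top"):
    f=np.load(n+"0.npz");p=f["p"];d=f["d"];P=world(n,d);Z=P[...,2]*1000
    H=cv2.cvtColor(p,cv2.COLOR_RGB2HSV);h,s,v=[H[...,i].astype(int) for i in range(3)]
    print("table z",np.nanmedian(Z[200:300,200:220]))
    R=(P[...,0]>.35)&(P[...,0]<1)&(abs(P[...,1])<.6)
    y=(h>20)&(h<30)&(s>170)
    X=(P[...,0]>.1)&(P[...,0]<1.1)&(abs(P[...,1])<.8)
    print("yellow");blobs(n,y&(Z<15)&X,.006,300)
    print("black handle");blobs(n,(v<40)&(Z>32)&(Z<55)&X&(P[...,1]<-.15),.044,30)
    print("rim");blobs(n,(Z>72.5)&(Z<82)&R&(abs(P[...,1])<.25),.076,100)
    print("plate");blobs(n,(Z>64)&(Z<73)&R&(abs(P[...,1])<.25)&(v>110),.070,100)
    print("red");blobs(n,((h<8)|(h>172))&(s>150)&(v>60)&R&(Z>20),.092,20)
    print("holder");blobs(n,(abs(Z-50)<6)&R&(P[...,1]>.2),.050,50)
    print("any tall");blobs(n,(Z>60)&R&(P[...,1]>.2),.080,50)
E
```

```text
table z 0.08237965078128351
yellow
black handle
  scene px[147. 124.] n123 c(189.6,-299.9) size(21.8,115.5) a57.0 mean[ 192.8 -300.5]
  scene px[125. 224.] n218 c(522.6,-308.8) size(18.7,81.8) a8.8 mean[ 522.5 -308.4]
rim
  scene px[267. 235.] n833 c(561.5,32.8) size(145.1,214.0) a1.5 mean[566.8  34.1]
plate
  scene px[294. 233.] n1128 c(556.6,98.1) size(125.3,66.7) a1.2 mean[560.1  97.5]
red
  scene px[376. 191.] n206 c(456.8,301.8) size(75.0,21.7) a84.3 mean[455.8 300.6]
  scene px[401. 214.] n113 c(520.3,349.0) size(13.9,55.2) a79.2 mean[520.1 349. ]
  scene px[137. 331.] n184 c(794.5,-229.9) size(27.8,30.5) a0.1 mean[ 795.2 -229.9]
holder
  scene px[395. 223.] n907 c(518.5,348.1) size(92.0,93.9) a85.3 mean[521.8 345.9]
  scene px[400. 276.] n83 c(657.6,333.3) size(68.1,38.0) a57.1 mean[656.5 333.2]
  scene px[508. 352.] n64 c(823.3,519.4) size(37.3,8.8) a1.1 mean[823.2 519.8]
any tall
  scene px[399. 217.] n213 c(521.6,347.3) size(22.3,75.6) a72.2 mean[522.7 346.8]
  scene px[406. 266.] n600 c(646.7,339.4) size(56.5,58.4) a9.8 mean[646.8 339.7]
  scene px[360. 365.] n124 c(850.6,
[... 1281 characters left out ...]
5 c(514.5,348.7) size(91.7,92.2) a86.0 mean[511.3 347.4]
any tall
  top px[17. 55.] n2644 c(892.6,566.1) size(116.9,279.9) a87.2 mean[883.2 579.2]
  top px[122.  34.] n205 c(895.5,285.6) size(81.0,22.3) a18.0 mean[896.  285.5]
  top px[104.  38.] n211 c(894.0,335.8) size(85.3,22.7) a22.9 mean[894.7 336.3]
  top px[86. 40.] n214 c(893.9,387.3) size(85.8,22.2) a24.9 mean[895.  387.5]
  top px[69. 43.] n223 c(895.0,433.5) size(86.0,22.6) a28.3 mean[895.3 433.8]
  top px[151.  46.] n53 c(846.3,209.3) size(39.7,20.7) a45.5 mean[847.5 211.6]
  top px[111. 125.] n399 c(636.1,341.5) size(58.6,52.7) a9.0 mean[636.7 341.5]
  top px[113. 168.] n191 c(516.6,347.6) size(24.3,61.8) a77.0 mean[517.  348.2]
```

```bash
cat >> h.py <<'E'
from scipy.spatial.transform import Rotation as Ro
def st(s=None):
    s=s or manip.get_state(); w,x,y,z=s["eef_rot"]; R=Ro.from_quat([x,y,z,w])
    Y=R.as_matrix()[:,1]
    print(f"t{s['time_s']:.2f} p{(s['eef_pos']*1000).round(1)} psi{np.degrees(np.arctan2(Y[1],Y[0])):.1f} xax{R.as_matrix()[:,0].round(3)} F{s['ft_force'].round(1)} open{s['opening']*1000:.1f} q{s['joint_pos'].round(2)}")
    return s["eef_pos"],R
def go(*targets):
    "targets: (x,y,z mm, psi deg) -> rows (cm, deg) from the present pose"
    p,R=st()
    for x,y,z,a in targets:
        c,s=np.cos(np.radians(a)),np.sin(np.radians(a))
        Rt=Ro.from_matrix(np.array([[0,0,-1],[c,s,0],[s,-c,0]]).T)
        d=R.inv().apply(np.array([x,y,z])/1000-p)*100; r=np.degrees((R.inv()*Rt).as_rotvec())
        print(dict(zip("dx dy dz rx ry rz".split(),np.r_[d.round(2),r.round(1)].tolist())), "rows",max(np.linalg.norm(d)/4.17,np.linalg.norm(r)/7.16).round(1))
E
python3 -c "
from h import *
go((561,-3,140,91.5))"
```

```text
t0.10 p[ 171.4 -704.   225.9] psi-76.3 xax[-0.     0.001 -1.   ] F[ 0.1 -0.4  0.5] open93.3 q[ 1.26  0.6  -0.    1.6   0.    0.94 -0.08]
{'dx': 8.66, 'dy': -58.88, 'dz': -54.44, 'rx': -167.8, 'ry': -0.1, 'rz': 0.0} rows 23.4
```

Emit:
send_rows:
  deltas:
    - {"dx": 0, "dy": -28, "dz": -25.9, "rx": -57, "fingers": 0.5}
    - {"dx": 0, "dy": -28, "dz": -25.9, "rx": -57, "fingers": 0.5}
    - {"dx": 0, "dy": -28, "dz": -25.9, "rx": -57, "fingers": 0.5}
    - {"dx": 0, "dy": -28, "dz": -25.9, "rx": -57, "fingers": 0.5}
    - {"dx": 0, "dy": -28, "dz": -25.9, "rx": -57, "fingers": 0.5}
    - {"dx": 0, "dy": -28, "dz": -25.9, "rx": -57, "fingers": 0.5}
    - {"dx": 0, "dy": -28, "dz": -25.9, "rx": -57, "fingers": 0.5}
    - {"dx": 0, "dy": -28, "dz": -25.9, "rx": -57, "fingers": 0.5}
  newtons: 30

```text
schema error: expected keys dx, dy, dz, rx, ry, rz, fingers
```

```bash
python3 -c "
from h import *
go((561,-3,140,91.5))"
```

```text
t0.10 p[ 171.4 -704.   225.9] psi-76.3 xax[-0.     0.001 -1.   ] F[ 0.1 -0.4  0.5] open93.3 q[ 1.26  0.6  -0.    1.6   0.    0.94 -0.08]
{'dx': 8.66, 'dy': -58.88, 'dz': -54.44, 'rx': -167.8, 'ry': -0.1, 'rz': 0.0} rows 23.4
```

Emit:
send_rows:
  deltas:
    - {"dx": 0, "dy": -28, "dz": -25.9, "rx": -57, "ry": 0, "rz": 0, "fingers": 0.5}
    - {"dx": 0, "dy": -28, "dz": -25.9, "rx": -57, "ry": 0, "rz": 0, "fingers": 0.5}
    - {"dx": 0, "dy": -28, "dz": -25.9, "rx": -57, "ry": 0, "rz": 0, "fingers": 0.5}
    - {"dx": 0, "dy": -28, "dz": -25.9, "rx": -57, "ry": 0, "rz": 0, "fingers": 0.5}
    - {"dx": 0, "dy": -28, "dz": -25.9, "rx": -57, "ry": 0, "rz": 0, "fingers": 0.5}
    - {"dx": 0, "dy": -28, "dz": -25.9, "rx": -57, "ry": 0, "rz": 0, "fingers": 0.5}
    - {"dx": 0, "dy": -28, "dz": -25.9, "rx": -57, "ry": 0, "rz": 0, "fingers": 0.5}
    - {"dx": 0, "dy": -28, "dz": -25.9, "rx": -57, "ry": 0, "rz": 0, "fingers": 0.5}
  newtons: 30

```text
time_s: 0.77
eef_pos: [0.3337, -0.4111, 0.2262]
eef_rot: [0.41, 0.576, 0.411, -0.575]
ft_force: [0.8, -0.3, -0.2]
opening: 0.0477
```

```bash
python3 -c "
from h import *
go((561,-3,140,91.5))"
```

```text
t0.77 p[ 333.7 -411.1  226.2] psi-19.0 xax[-0.001  0.001 -1.   ] F[ 0.8 -0.3 -0.2] open47.7 q[ 1.02  0.38 -0.32  2.03  0.17  0.75  0.27]
{'dx': 8.66, 'dy': 8.25, 'dz': -45.97, 'rx': -110.5, 'ry': -0.1, 'rz': -0.0} rows 15.4
```

Emit:
send_rows:
  deltas:
    - {"dx": 0, "dy": 5.8, "dz": -32, "rx": -57, "ry": 0, "rz": 0, "fingers": 0.5}
    - {"dx": 0, "dy": 5.8, "dz": -32, "rx": -57, "ry": 0, "rz": 0, "fingers": 0.5}
    - {"dx": 0, "dy": 5.8, "dz": -32, "rx": -57, "ry": 0, "rz": 0, "fingers": 0.5}
    - {"dx": 0, "dy": 5.8, "dz": -32, "rx": -57, "ry": 0, "rz": 0, "fingers": 0.5}
    - {"dx": 0, "dy": 5.8, "dz": -32, "rx": -57, "ry": 0, "rz": 0, "fingers": 0.5}
    - {"dx": 0, "dy": 5.8, "dz": -32, "rx": -57, "ry": 0, "rz": 0, "fingers": 0.5}
    - {"dx": 0, "dy": 5.8, "dz": -32, "rx": -57, "ry": 0, "rz": 0, "fingers": 0.5}
    - {"dx": 0, "dy": 5.8, "dz": -32, "rx": -57, "ry": 0, "rz": 0, "fingers": 0.5}

```text
time_s: 1.43
eef_pos: [0.4935, -0.1246, 0.2267]
eef_rot: [0.636, 0.308, 0.637, -0.307]
ft_force: [1.0, -0.4, 1.1]
opening: 0.0464
```

```bash
python3 -c "
from h import *
go((561,-3,100,91.5))"
```

```text
t1.43 p[ 493.5 -124.6  226.7] psi38.4 xax[-0.     0.002 -1.   ] F[ 1.  -0.4  1.1] open46.4 q[ 0.61  0.4  -0.63  2.06  0.33  0.78  0.45]
{'dx': 12.68, 'dy': 12.83, 'dz': -5.32, 'rx': -53.1, 'ry': -0.0, 'rz': -0.1} rows 7.4
```

Emit:
send_rows:
  deltas:
    - {"dx": 5, "dy": 12.83, "dz": -5.32, "rx": -53.1, "ry": 0, "rz": 0, "fingers": 0.5}
    - {"dx": 9, "dy": 12.83, "dz": -5.32, "rx": -53.1, "ry": 0, "rz": 0, "fingers": 0.5}
    - {"dx": 12.68, "dy": 12.83, "dz": -5.32, "rx": -53.1, "ry": 0, "rz": 0, "fingers": 0.5}
    - {"dx": 12.68, "dy": 12.83, "dz": -5.32, "rx": -53.1, "ry": 0, "rz": 0, "fingers": 0.5}
    - {"dx": 12.68, "dy": 12.83, "dz": -5.32, "rx": -53.1, "ry": 0, "rz": 0, "fingers": 0.5}
    - {"dx": 12.68, "dy": 12.83, "dz": -5.32, "rx": -53.1, "ry": 0, "rz": 0, "fingers": 0.5}
    - {"dx": 12.68, "dy": 12.83, "dz": -5.32, "rx": -53.1, "ry": 0, "rz": 0, "fingers": 0.5}
    - {"dx": 12.68, "dy": 12.83, "dz": -5.32, "rx": -53.1, "ry": 0, "rz": 0, "fingers": 0.5}

```text
time_s: 2.1
eef_pos: [0.5605, -0.0024, 0.0988]
eef_rot: [0.706, -0.011, 0.708, 0.013]
ft_force: [0.2, 0.6, 0.1]
opening: 0.0464
```

```bash
python3 -c "
from h import *
go((561,-3,53,91.5))"
```

```text
t2.10 p[560.5  -2.4  98.8] psi92.0 xax[-0.002  0.002 -1.   ] F[0.2 0.6 0.1] open46.4 q[ 0.39  0.68 -0.72  2.05  0.72  0.68  0.79]
{'dx': 4.58, 'dy': -0.07, 'dz': 0.05, 'rx': 0.5, 'ry': -0.1, 'rz': -0.1} rows 1.1
```

Emit:
send_rows:
  deltas:
    - {"dx": 2.5, "dy": -0.05, "dz": 0.05, "rx": 0.5, "ry": 0, "rz": 0, "fingers": 0.5}
    - {"dx": 4.6, "dy": -0.05, "dz": 0.05, "rx": 0.5, "ry": 0, "rz": 0, "fingers": 0.5}
    - {"dx": 4.6, "dy": -0.05, "dz": 0.05, "rx": 0.5, "ry": 0, "rz": 0, "fingers": 0.3}
    - {"dx": 4.6, "dy": -0.05, "dz": 0.05, "rx": 0.5, "ry": 0, "rz": 0, "fingers": 0.0}
    - {"dx": 4.6, "dy": -0.05, "dz": 0.05, "rx": 0.5, "ry": 0, "rz": 0, "fingers": 0.0}
    - {"dx": 4.6, "dy": -0.05, "dz": 0.05, "rx": 0.5, "ry": 0, "rz": 0, "fingers": 0.0}
    - {"dx": 4.6, "dy": -0.05, "dz": 0.05, "rx": 0.5, "ry": 0, "rz": 0, "fingers": 0.0}
    - {"dx": 4.6, "dy": -0.05, "dz": 0.05, "rx": 0.5, "ry": 0, "rz": 0, "fingers": 0.0}
  newtons: 15

```text
time_s: 2.77
eef_pos: [0.5614, -0.0018, 0.0539]
eef_rot: [0.707, -0.008, 0.707, 0.01]
ft_force: [-0.3, 1.0, 2.3]
opening: 0.0138
```

```bash
python3 -c "
from h import *
go((561,-3,53,20),(561,-3,110,20))"
```

```text
t2.77 p[561.4  -1.8  53.9] psi91.5 xax[-0.     0.003 -1.   ] F[-0.3  1.   2.3] open13.8 q[ 0.34  0.74 -0.65  2.08  0.81  0.59  0.71]
{'dx': 0.09, 'dy': -0.12, 'dz': -0.04, 'rx': 71.5, 'ry': -0.1, 'rz': -0.2} rows 10.0
{'dx': -5.61, 'dy': -0.1, 'dz': -0.05, 'rx': 71.5, 'ry': -0.1, 'rz': -0.2} rows 10.0
```

Emit:
send_rows:
  deltas:
    - {"dx": 0, "dy": 0, "dz": 0, "rx": 6, "ry": 0, "rz": 0, "fingers": 0}
    - {"dx": 0, "dy": 0, "dz": 0, "rx": 12, "ry": 0, "rz": 0, "fingers": 0}
    - {"dx": 0, "dy": 0, "dz": 0, "rx": 18, "ry": 0, "rz": 0, "fingers": 0}
    - {"dx": 0, "dy": 0, "dz": 0, "rx": 24, "ry": 0, "rz": 0, "fingers": 0}
    - {"dx": 0, "dy": 0, "dz": 0, "rx": 30, "ry": 0, "rz": 0, "fingers": 0}
    - {"dx": 0, "dy": 0, "dz": 0, "rx": 36, "ry": 0, "rz": 0, "fingers": 0}
    - {"dx": 0, "dy": 0, "dz": 0, "rx": 42, "ry": 0, "rz": 0, "fingers": 0}
    - {"dx": 0, "dy": 0, "dz": 0, "rx": 42, "ry": 0, "rz": 0, "fingers": 0}

```text
time_s: 3.43
eef_pos: [0.5616, -0.0014, 0.054]
eef_rot: [0.662, 0.248, 0.663, -0.245]
ft_force: [1.2, 1.8, -7.8]
opening: 0.0139
```

```bash
python3 -c "
from h import *
go((561,-3,53,19.5),(561,-3,110,20))"
```

```text
t3.43 p[561.6  -1.4  54. ] psi49.2 xax[ 0.     0.004 -1.   ] F[ 1.2  1.8 -7.8] open13.9 q[ 0.21  0.69 -0.46  2.09  0.63  0.5   0.14]
{'dx': 0.1, 'dy': -0.16, 'dz': 0.06, 'rx': 29.7, 'ry': -0.2, 'rz': -0.1} rows 4.2
{'dx': -5.6, 'dy': -0.15, 'dz': 0.05, 'rx': 29.2, 'ry': -0.2, 'rz': -0.1} rows 4.1
```

Finish the turn, let go, then rise.

Emit:
send_rows:
  deltas:
    - {"dx": 0, "dy": 0, "dz": 0, "rx": 6, "ry": 0, "rz": 0, "fingers": 0}
    - {"dx": 0, "dy": 0, "dz": 0, "rx": 12, "ry": 0, "rz": 0, "fingers": 0}
    - {"dx": 0, "dy": 0, "dz": 0, "rx": 18, "ry": 0, "rz": 0, "fingers": 0}
    - {"dx": 0, "dy": 0, "dz": 0, "rx": 24, "ry": 0, "rz": 0, "fingers": 0}
    - {"dx": 0, "dy": 0, "dz": 0, "rx": 29.7, "ry": 0, "rz": 0, "fingers": 0}
    - {"dx": 0, "dy": 0, "dz": 0, "rx": 29.7, "ry": 0, "rz": 0, "fingers": 0}
    - {"dx": 0, "dy": 0, "dz": 0, "rx": 29.7, "ry": 0, "rz": 0, "fingers": 0.4}
    - {"dx": 0, "dy": 0, "dz": 0, "rx": 29.7, "ry": 0, "rz": 0, "fingers": 0.4}

```text
time_s: 4.1
eef_pos: [0.5616, -0.0014, 0.0544]
eef_rot: [0.578, 0.408, 0.579, -0.405]
ft_force: [-0.7, 0.0, 0.5]
opening: 0.0231
```

```bash
python3 -c "
from h import *
go((561,-3,160,19.5),(540,-140,160,9))"
```

```text
t4.10 p[561.6  -1.4  54.4] psi19.8 xax[ 0.     0.004 -1.   ] F[-0.7  0.   0.5] open23.1 q[ 0.12  0.67 -0.32  2.09  0.47  0.45 -0.22]
{'dx': -10.56, 'dy': -0.09, 'dz': 0.09, 'rx': 0.3, 'ry': -0.2, 'rz': -0.1} rows 2.5
{'dx': -10.61, 'dy': -6.71, 'dz': 12.27, 'rx': 10.8, 'ry': -0.2, 'rz': -0.1} rows 4.2
```

Emit:
send_rows:
  deltas:
    - {"dx": 0, "dy": 0, "dz": 0, "rx": 0, "ry": 0, "rz": 0, "fingers": 0.45}
    - {"dx": -4, "dy": 0, "dz": 0, "rx": 0, "ry": 0, "rz": 0, "fingers": 0.45}
    - {"dx": -8, "dy": 0, "dz": 0, "rx": 0, "ry": 0, "rz": 0, "fingers": 0.5}
    - {"dx": -12, "dy": 0, "dz": 0, "rx": 0, "ry": 0, "rz": 0, "fingers": 0.6}
    - {"dx": -12, "dy": -2, "dz": 3.5, "rx": 3, "ry": 0, "rz": 0, "fingers": 0.6}
    - {"dx": -12, "dy": -4, "dz": 7, "rx": 6, "ry": 0, "rz": 0, "fingers": 0.6}
    - {"dx": -12, "dy": -6, "dz": 10.5, "rx": 9, "ry": 0, "rz": 0, "fingers": 0.6}
    - {"dx": -12, "dy": -7, "dz": 13, "rx": 10.8, "ry": 0, "rz": 0, "fingers": 0.6}

```text
time_s: 4.77
eef_pos: [0.5378, -0.1521, 0.1745]
eef_rot: [0.537, 0.46, 0.537, -0.46]
ft_force: [0.5, 0.4, -0.8]
opening: 0.056
```

```bash
python3 - <<'E'
from h import *
go((519,-308.5,110,9),(519,-308.5,27,9))
for n in("scene","top"):
    p,d=snap(n); np.savez(n+"1.npz",p=p,d=d)
    a=rays
    c=vision.camera_params(n);q=np.linalg.inv(c["T"])@np.array([.561,-.003,.06,1]);q=c["intrinsics"]@q[:3];u,v=(q[:2]/q[2]).astype(int)
    cv2.imwrite(f"pics/d{n}.png",cv2.resize(p[v-35:v+35,u-45:u+45,::-1],None,fx=4,fy=4,interpolation=cv2.INTER_CUBIC))
    if n=="top": A=p
    P=world(n,d);Z=P[...,2]*1000;H=cv2.cvtColor(p,cv2.COLOR_RGB2HSV)
    b=(Z>60)&(Z<70)&(np.hypot(P[...,0]-.561,P[...,1]+.003)<.035);blobs(n,b,.066)
    blobs(n,b&(p.min(2)>120),.066,3)
a=cv2.imread("pics/dscene.png");b=cv2.imread("pics/dtop.png");cv2.imwrite("pics/d.png",np.hstack([a,b]))
E
```

```text
t4.77 p[ 537.8 -152.1  174.5] psi8.8 xax[-0.     0.001 -1.   ] F[ 0.5  0.4 -0.8] open56.0 q[ 0.47  0.5  -0.41  2.01  0.3   0.69  0.02]
{'dx': 6.42, 'dy': -4.26, 'dz': 15.17, 'rx': -0.2, 'ry': -0.1, 'rz': 0.0} rows 4.1
{'dx': 14.72, 'dy': -4.26, 'dz': 15.19, 'rx': -0.2, 'ry': -0.1, 'rz': 0.0} rows 5.2
  scene px[251. 235.] n131 c(563.3,-2.9) size(16.9,49.3) a18.1 mean[563.3  -3.3]
  top px[244. 134.] n95 c(558.9,-2.2) size(15.7,49.6) a22.9 mean[558.5  -1.6]
  top px[248. 131.] n5 c(566.1,-14.7) size(1.2,12.1) a18.4 mean[566.1 -15. ]
```

View pics/d.png

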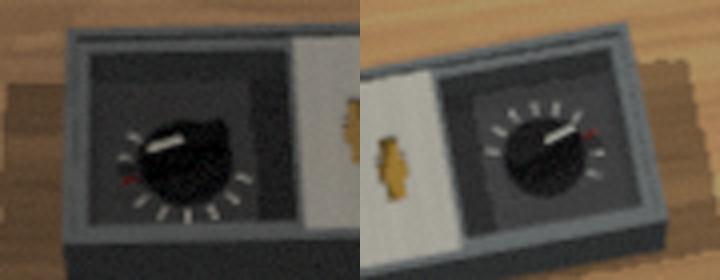

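The bar is at about -72° (world) and its pointer is on the red mark, so that's three clicks. Next is the cover.

Emit:
send_rows:
  deltas:
    - {"dx": 0, "dy": -2, "dz": 7.5, "rx": 0, "ry": 0, "rz": 0, "fingers": 0.6}
    - {"dx": 2, "dy": -4.26, "dz": 15.18, "rx": 0, "ry": 0, "rz": 0, "fingers": 0.6}
    - {"dx": 6, "dy": -4.26, "dz": 15.18, "rx": 0, "ry": 0, "rz": 0, "fingers": 0.6}
    - {"dx": 9, "dy": -4.26, "dz": 15.18, "rx": 0, "ry": 0, "rz": 0, "fingers": 0.6}
    - {"dx": 12, "dy": -4.26, "dz": 15.18, "rx": 0, "ry": 0, "rz": 0, "fingers": 0.6}
    - {"dx": 14.7, "dy": -4.26, "dz": 15.18, "rx": 0, "ry": 0, "rz": 0, "fingers": 0.6}
    - {"dx": 14.7, "dy": -4.26, "dz": 15.18, "rx": 0, "ry": 0, "rz": 0, "fingers": 0.6}
    - {"dx": 14.7, "dy": -4.26, "dz": 15.18, "rx": 0, "ry": 0, "rz": 0, "fingers": 0.6}

```text
time_s: 5.53
eef_pos: [0.5179, -0.3088, 0.0251]
eef_rot: [0.535, 0.46, 0.539, -0.46]
ft_force: [0.5, -0.0, 0.5]
opening: 0.0557
```

```bash
python3 -c "
from h import *
go((519,-308.5,27,9))"
```

```text
t5.53 p[ 517.9 -308.8   25.1] psi8.7 xax[-0.004  0.004 -1.   ] F[ 0.5 -0.   0.5] open55.7 q[ 0.64  0.75 -0.29  2.    0.45  0.46  0.17]
{'dx': -0.19, 'dy': 0.11, 'dz': -0.01, 'rx': -0.3, 'ry': -0.2, 'rz': 0.2} rows 0.1
```

Emit:
send_rows:
  deltas:
    - {"dx": 0, "dy": 0, "dz": 0, "rx": 0, "ry": 0, "rz": 0, "fingers": 0.3}
    - {"dx": 0, "dy": 0, "dz": 0, "rx": 0, "ry": 0, "rz": 0, "fingers": 0}
    - {"dx": 0, "dy": 0, "dz": 0, "rx": 0, "ry": 0, "rz": 0, "fingers": 0}
    - {"dx": 0, "dy": 0, "dz": 0, "rx": 0, "ry": 0, "rz": 0, "fingers": 0}
    - {"dx": 0, "dy": 0, "dz": 0, "rx": 0, "ry": 0, "rz": 0, "fingers": 0}
    - {"dx": 0, "dy": 0, "dz": 0, "rx": 0, "ry": 0, "rz": 0, "fingers": 0}
    - {"dx": 0, "dy": 0, "dz": 0, "rx": 0, "ry": 0, "rz": 0, "fingers": 0}
  newtons: 50

```text
time_s: 6.12
eef_pos: [0.5186, -0.3088, 0.0258]
eef_rot: [0.535, 0.46, 0.538, -0.46]
ft_force: [1.8, 0.6, 3.3]
opening: 0.0135
```

```bash
python3 -c "
from h import *
go((519,-308.5,27,9),(519,-308.5,150,9))"
```

```text
t6.12 p[ 518.6 -308.8   25.8] psi8.8 xax[-0.003  0.003 -1.   ] F[1.8 0.6 3.3] open13.5 q[ 0.64  0.74 -0.29  2.    0.45  0.46  0.17]
{'dx': -0.12, 'dy': 0.05, 'dz': -0.03, 'rx': -0.2, 'ry': -0.2, 'rz': 0.1} rows 0.0
{'dx': -12.42, 'dy': 0.02, 'dz': -0.07, 'rx': -0.2, 'ry': -0.2, 'rz': 0.1} rows 3.0
```

Emit:
send_rows:
  deltas:
    - {"dx": -1, "dy": 0, "dz": 0, "rx": 0, "ry": 0, "rz": 0, "fingers": 0}
    - {"dx": -3, "dy": 0, "dz": 0, "rx": 0, "ry": 0, "rz": 0, "fingers": 0}
    - {"dx": -6, "dy": 0, "dz": 0, "rx": 0, "ry": 0, "rz": 0, "fingers": 0}
    - {"dx": -9, "dy": 0, "dz": 0, "rx": 0, "ry": 0, "rz": 0, "fingers": 0}
    - {"dx": -12, "dy": 0, "dz": 0, "rx": 5, "ry": 0, "rz": 0, "fingers": 0}
    - {"dx": -14, "dy": 0, "dz": -2, "rx": 11, "ry": 0, "rz": 0, "fingers": 0}
    - {"dx": -14, "dy": 0, "dz": -4, "rx": 17, "ry": 0, "rz": 0, "fingers": 0}
    - {"dx": -14, "dy": 0, "dz": -6, "rx": 23, "ry": 0, "rz": 0, "fingers": 0}

```text
time_s: 6.78
eef_pos: [0.5097, -0.2498, 0.1679]
eef_rot: [0.431, 0.56, 0.433, -0.559]
ft_force: [0.2, 1.2, -3.7]
opening: 0.0135
```

```bash
python3 -c "
from h import *
go((560.4,29.8,165,-88.5))"
```

```text
t6.78 p[ 509.7 -249.8  167.9] psi-14.6 xax[-0.001  0.002 -1.   ] F[ 0.2  1.2 -3.7] open13.5 q[ 0.57  0.5  -0.3   2.01  0.23  0.67 -0.13]
{'dx': 0.35, 'dy': -2.15, 'dz': -28.33, 'rx': 73.9, 'ry': -0.0, 'rz': 0.2} rows 10.3
```

Emit:
send_rows:
  deltas:
    - {"dx": 0, "dy": -0.2, "dz": -2.5, "rx": 7, "ry": 0, "rz": 0, "fingers": 0}
    - {"dx": 0, "dy": -0.4, "dz": -5, "rx": 14, "ry": 0, "rz": 0, "fingers": 0}
    - {"dx": 0, "dy": -0.6, "dz": -8, "rx": 20, "ry": 0, "rz": 0, "fingers": 0}
    - {"dx": 0, "dy": -0.8, "dz": -11, "rx": 26, "ry": 0, "rz": 0, "fingers": 0}
    - {"dx": 0, "dy": -1, "dz": -14, "rx": 32, "ry": 0, "rz": 0, "fingers": 0}
    - {"dx": 0, "dy": -1.2, "dz": -17, "rx": 38, "ry": 0, "rz": 0, "fingers": 0}
    - {"dx": 0, "dy": -1.5, "dz": -20, "rx": 44, "ry": 0, "rz": 0, "fingers": 0}
    - {"dx": 0, "dy": -1.7, "dz": -23, "rx": 50, "ry": 0, "rz": 0, "fingers": 0}

```text
time_s: 7.45
eef_pos: [0.5506, -0.0213, 0.1687]
eef_rot: [-0.152, -0.69, -0.155, 0.691]
ft_force: [0.7, 0.0, -4.6]
opening: 0.0135
```

```bash
python3 -c "
from h import *
go((560.4,29.8,145,-88.5))"
```

```text
t7.45 p[550.6 -21.3 168.7] psi-64.9 xax[-0.002  0.003 -1.   ] F[ 0.7  0.  -4.6] open13.5 q[-0.04  0.47 -0.04  2.05  0.02  0.62 -1.22]
{'dx': 2.38, 'dy': -4.21, 'dz': -3.05, 'rx': 23.6, 'ry': 0.1, 'rz': 0.2} rows 3.3
```

Emit:
send_rows:
  deltas:
    - {"dx": 0.5, "dy": -1.5, "dz": -1, "rx": 6, "ry": 0, "rz": 0, "fingers": 0}
    - {"dx": 1, "dy": -3, "dz": -2, "rx": 12, "ry": 0, "rz": 0, "fingers": 0}
    - {"dx": 2, "dy": -4.21, "dz": -3.05, "rx": 18, "ry": 0, "rz": 0, "fingers": 0}
    - {"dx": 2.4, "dy": -4.21, "dz": -3.05, "rx": 23.6, "ry": 0, "rz": 0, "fingers": 0}
    - {"dx": 2.4, "dy": -4.21, "dz": -3.05, "rx": 23.6, "ry": 0, "rz": 0, "fingers": 0}
    - {"dx": 2.4, "dy": -4.21, "dz": -3.05, "rx": 23.6, "ry": 0, "rz": 0, "fingers": 0}

```text
time_s: 7.95
eef_pos: [0.5597, 0.0299, 0.1448]
eef_rot: [-0.01, -0.706, -0.011, 0.708]
ft_force: [0.6, 0.6, -4.0]
opening: 0.0135
```

```bash
python3 - <<'E'
from h import *
go((560.4,29.8,105,-88.5),(560.4,29.8,96,-88.5))
for n in("scene","top"):
    p,d=snap(n);P=world(n,d);Z=P[...,2]*1000
    H=cv2.cvtColor(p,cv2.COLOR_RGB2HSV);h,s,v=[H[...,i].astype(int) for i in range(3)]
    y=(h>15)&(h<35)&(s>120)&(Z>100)&(Z<140)
    print(n,np.nanmedian(Z[y]))
    zz=manip.get_state()["eef_pos"][2]-.0258+.006
    A,B,C=np.linalg.lstsq(np.c_[P[y][:,:2],np.ones(y.sum())],P[y][:,2],rcond=None)[0];print("tilt",A,B)
    blobs(n,y,zz,200)
    # mask incl. occluded hull
    cv2.imwrite(f"pics/c{n}.png",p[:,:,::-1])
E
```

```text
t7.95 p[559.7  29.9 144.8] psi-88.3 xax[-0.003  0.003 -1.   ] F[ 0.6  0.6 -4. ] open13.5 q[-0.21  0.52  0.08  2.06 -0.08  0.58 -1.61]
{'dx': 3.98, 'dy': 0.02, 'dz': -0.09, 'rx': 0.2, 'ry': 0.2, 'rz': 0.2} rows 1.0
{'dx': 4.88, 'dy': 0.02, 'dz': -0.09, 'rx': 0.2, 'ry': 0.2, 'rz': 0.2} rows 1.2
scene 125.0272420921425
tilt -0.003559386398922788 -0.004187845500975493
  scene px[265. 229.] n2784 c(572.5,33.4) size(100.2,195.0) a2.2 mean[579.9  28.7]
top 113.18756277308151
tilt -0.17993288082756115 0.01811198051361912
```

Emit:
send_rows:
  deltas:
    - {"dx": 1, "dy": 0.05, "dz": -0.09, "rx": 0.6, "ry": 0.1, "rz": 0.2, "fingers": 0}
    - {"dx": 2, "dy": 0.05, "dz": -0.09, "rx": 0.6, "ry": 0.1, "rz": 0.2, "fingers": 0}
    - {"dx": 3, "dy": 0.05, "dz": -0.09, "rx": 0.6, "ry": 0.1, "rz": 0.2, "fingers": 0}
    - {"dx": 3.6, "dy": 0.05, "dz": -0.09, "rx": 0.6, "ry": 0.1, "rz": 0.2, "fingers": 0}
    - {"dx": 4.0, "dy": 0.05, "dz": -0.09, "rx": 0.6, "ry": 0.1, "rz": 0.2, "fingers": 0}
    - {"dx": 4.2, "dy": 0.05, "dz": -0.09, "rx": 0.6, "ry": 0.1, "rz": 0.2, "fingers": 0}
    - {"dx": 4.4, "dy": 0.05, "dz": -0.09, "rx": 0.6, "ry": 0.1, "rz": 0.2, "fingers": 0}
    - {"dx": 4.6, "dy": 0.05, "dz": -0.09, "rx": 0.6, "ry": 0.1, "rz": 0.2, "fingers": 0}

```text
time_s: 8.72
eef_pos: [0.5611, 0.0288, 0.0991]
eef_rot: [-0.007, -0.707, -0.006, 0.707]
ft_force: [0.5, -0.0, -2.9]
opening: 0.0137
```

```bash
python3 -c "
from h import *
go((560.4,29.4,96,-88.8))"
```

```text
t8.72 p[561.1  28.8  99.1] psi-89.0 xax[-0.    -0.001 -1.   ] F[ 0.5 -0.  -2.9] open13.7 q[-0.2   0.59  0.08  2.09 -0.09  0.47 -1.61]
{'dx': 0.31, 'dy': -0.06, 'dz': 0.07, 'rx': -0.2, 'ry': 0.0, 'rz': -0.0} rows 0.1
```

Underside is at about 73 mm, inside the rim with no contact force. I'll go the last few mm.

Emit:
send_rows:
  deltas:
    - {"dx": 0.15, "dy": -0.03, "dz": 0.03, "rx": 0, "ry": 0, "rz": 0, "fingers": 0}
    - {"dx": 0.3, "dy": -0.03, "dz": 0.03, "rx": 0, "ry": 0, "rz": 0, "fingers": 0}
    - {"dx": 0.35, "dy": -0.03, "dz": 0.03, "rx": 0, "ry": 0, "rz": 0, "fingers": 0}
    - {"dx": 0.35, "dy": -0.03, "dz": 0.03, "rx": 0, "ry": 0, "rz": 0, "fingers": 0}

```text
time_s: 9.05
eef_pos: [0.5608, 0.0291, 0.0959]
eef_rot: [0.006, 0.707, 0.006, -0.707]
ft_force: [-0.7, -0.5, -2.4]
opening: 0.0136
```

```bash
python3 -c "
from h import *
go((560.4,29.4,96,-88.8))"
```

```text
t9.05 p[560.8  29.1  95.9] psi-89.0 xax[ 0.    -0.001 -1.   ] F[-0.7 -0.5 -2.4] open13.6 q[-0.2   0.59  0.07  2.09 -0.09  0.47 -1.61]
{'dx': -0.01, 'dy': -0.03, 'dz': 0.04, 'rx': -0.2, 'ry': -0.0, 'rz': -0.0} rows 0.0
```

Nearly seated. I'll press 1.5 mm more, then release to half open and rise.

Emit:
send_rows:
  deltas:
    - {"dx": 0.1, "dy": 0, "dz": 0, "rx": 0, "ry": 0, "rz": 0, "fingers": 0}
    - {"dx": 0.15, "dy": 0, "dz": 0, "rx": 0, "ry": 0, "rz": 0, "fingers": 0}
    - {"dx": 0.1, "dy": 0, "dz": 0, "rx": 0, "ry": 0, "rz": 0, "fingers": 0.15}
    - {"dx": 0.05, "dy": 0, "dz": 0, "rx": 0, "ry": 0, "rz": 0, "fingers": 0.3}
    - {"dx": 0.05, "dy": 0, "dz": 0, "rx": 0, "ry": 0, "rz": 0, "fingers": 0.45}
    - {"dx": 0, "dy": 0, "dz": 0, "rx": 0, "ry": 0, "rz": 0, "fingers": 0.45}
    - {"dx": 0, "dy": 0, "dz": 0, "rx": 0, "ry": 0, "rz": 0, "fingers": 0.45}

```text
time_s: 9.63
eef_pos: [0.5611, 0.0292, 0.0959]
eef_rot: [0.006, 0.707, 0.006, -0.707]
ft_force: [-0.7, 0.8, -0.8]
opening: 0.0359
```

```bash
python3 -c "
from h import *
go((560.8,29.1,175,-88.8),(530,230,175,0))"
```

```text
t9.63 p[561.1  29.2  95.9] psi-89.0 xax[ 0.001 -0.    -1.   ] F[-0.7  0.8 -0.8] open35.9 q[-0.2   0.59  0.07  2.09 -0.09  0.47 -1.61]
{'dx': -7.91, 'dy': 0.01, 'dz': 0.02, 'rx': -0.2, 'ry': -0.0, 'rz': -0.0} rows 1.9
{'dx': -7.92, 'dy': -20.13, 'dz': 2.74, 'rx': -89.0, 'ry': -0.0, 'rz': -0.0} rows 12.4
```

Emit:
send_rows:
  deltas:
    - {"dx": -3, "dy": 0, "dz": 0, "rx": 0, "ry": 0, "rz": 0, "fingers": 0.45}
    - {"dx": -7, "dy": 0, "dz": 0, "rx": 0, "ry": 0, "rz": 0, "fingers": 0.45}
    - {"dx": -10, "dy": 0, "dz": 0, "rx": 0, "ry": 0, "rz": 0, "fingers": 0.5}
    - {"dx": -10, "dy": -4, "dz": 0.5, "rx": -7, "ry": 0, "rz": 0, "fingers": 0.5}
    - {"dx": -10, "dy": -8, "dz": 1, "rx": -14, "ry": 0, "rz": 0, "fingers": 0.5}
    - {"dx": -10, "dy": -12, "dz": 1.5, "rx": -21, "ry": 0, "rz": 0, "fingers": 0.5}
    - {"dx": -10, "dy": -16, "dz": 2, "rx": -28, "ry": 0, "rz": 0, "fingers": 0.5}
    - {"dx": -10, "dy": -20, "dz": 2.5, "rx": -35, "ry": 0, "rz": 0, "fingers": 0.5}

```text
time_s: 10.3
eef_pos: [0.532, 0.2305, 0.1961]
eef_rot: [0.221, 0.672, 0.22, -0.671]
ft_force: [1.1, -0.3, 0.4]
opening: 0.0468
```

```bash
python3 - <<'E'
from h import *
go((518.4,349.1,180,79))
ims=[]
for n in("scene","top"):
    p,d=snap(n);P=world(n,d);Z=P[...,2]*1000
    H=cv2.cvtColor(p,cv2.COLOR_RGB2HSV);h,s,v=[H[...,i].astype(int) for i in range(3)]
    R=(abs(P[...,0]-.56)<.12)&(abs(P[...,1]-.033)<.15)
    y=(h>15)&(h<35)&(s>120)&(Z>68)&(Z<84)&R
    A=np.linalg.lstsq(np.c_[P[y][:,:2],np.ones(y.sum())],P[y][:,2],rcond=None)[0];print(n,"z",np.nanmedian(Z[y]),"tilt mm/m",A[:2]*1000)
    blobs(n,y,.076,200)
    blobs(n,(abs(Z-76)<8)&R,.076,200)
    c=vision.camera_params(n);q=np.linalg.inv(c["T"])@np.array([.56,.033,.076,1]);q=c["intrinsics"]@q[:3];u,v=(q[:2]/q[2]).astype(int)
    ims.append(cv2.resize(p[v-55:v+55,u-65:u+65,::-1],None,fx=3,fy=3,interpolation=cv2.INTER_CUBIC))
cv2.imwrite("pics/cov.png",np.hstack(ims))
E
```

```text
t10.30 p[532.  230.5 196.1] psi-53.7 xax[ 0.001 -0.    -1.   ] F[ 1.1 -0.3  0.4] open46.8 q[-0.46  0.46 -0.07  1.97  0.05  0.71 -1.49]
{'dx': 1.6, 'dy': -10.36, 'dz': -5.93, 'rx': -132.7, 'ry': 0.0, 'rz': -0.1} rows 18.5
scene z 76.19578767479778 tilt mm/m [ 1.54202158 -1.08403717]
  scene px[265. 233.] n3620 c(558.8,32.4) size(126.1,196.4) a1.2 mean[562.   29.5]
  scene px[265. 234.] n4739 c(562.3,32.8) size(146.5,214.0) a1.5 mean[566.   31.4]
top z 75.92599290180524 tilt mm/m [-7.7815181   3.50668436]
  top px[247. 131.] n1689 c(559.7,2.7) size(126.4,134.8) a1.2 mean[562.3 -12.3]
  top px[248. 131.] n2133 c(558.6,1.2) size(144.8,149.8) a1.6 mean[562.6 -15.6]
```

View pics/cov.png

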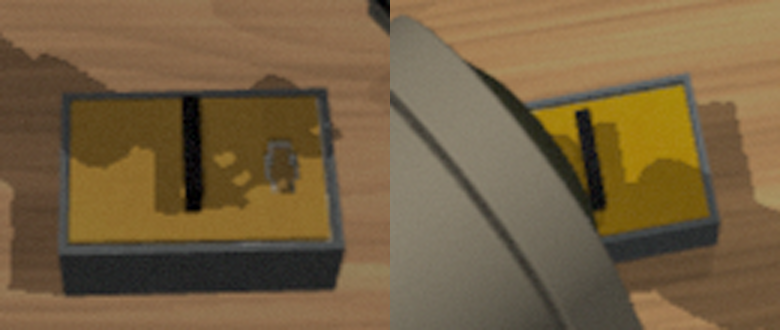

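The cover is flat in the recess: top at 76 mm, centred, with its slot over the keyhole. Now to the stud.

Emit:
send_rows:
  deltas:
    - {"dx": 0, "dy": -4, "dz": -2.5, "rx": -57, "ry": 0, "rz": 0, "fingers": 0.5}
    - {"dx": 0, "dy": -7, "dz": -4.5, "rx": -57, "ry": 0, "rz": 0, "fingers": 0.5}
    - {"dx": 0, "dy": -10.4, "dz": -5.9, "rx": -57, "ry": 0, "rz": 0, "fingers": 0.5}
    - {"dx": 0, "dy": -10.4, "dz": -5.9, "rx": -57, "ry": 0, "rz": 0, "fingers": 0.5}
    - {"dx": 0, "dy": -10.4, "dz": -5.9, "rx": -57, "ry": 0, "rz": 0, "fingers": 0.5}
    - {"dx": 0, "dy": -10.4, "dz": -5.9, "rx": -57, "ry": 0, "rz": 0, "fingers": 0.5}
    - {"dx": 0, "dy": -10.4, "dz": -5.9, "rx": -57, "ry": 0, "rz": 0, "fingers": 0.5}
    - {"dx": 0, "dy": -10.4, "dz": -5.9, "rx": -57, "ry": 0, "rz": 0, "fingers": 0.5}

```text
time_s: 11.07
eef_pos: [0.516, 0.3547, 0.196]
eef_rot: [0.515, 0.485, 0.516, -0.483]
ft_force: [0.7, -0.5, -0.1]
opening: 0.0466
```

Emit:
send_rows:
  deltas:
    - {"dx": 0, "dy": 0, "dz": 0, "rx": -57, "ry": 0, "rz": 0, "fingers": 0.5}
    - {"dx": 0, "dy": 0, "dz": 0, "rx": -57, "ry": 0, "rz": 0, "fingers": 0.5}
    - {"dx": 0, "dy": 0, "dz": 0, "rx": -57, "ry": 0, "rz": 0, "fingers": 0.5}
    - {"dx": 0, "dy": 0, "dz": 0, "rx": -57, "ry": 0, "rz": 0, "fingers": 0.5}
    - {"dx": 0, "dy": 0, "dz": 0, "rx": -57, "ry": 0, "rz": 0, "fingers": 0.5}
    - {"dx": 0, "dy": 0, "dz": 0, "rx": -57, "ry": 0, "rz": 0, "fingers": 0.5}
    - {"dx": 0, "dy": 0, "dz": 0, "rx": -57, "ry": 0, "rz": 0, "fingers": 0.5}
    - {"dx": 0, "dy": 0, "dz": 0, "rx": -57, "ry": 0, "rz": 0, "fingers": 0.5}

```text
time_s: 11.73
eef_pos: [0.5163, 0.354, 0.1957]
eef_rot: [0.684, 0.179, 0.685, -0.177]
ft_force: [-0.9, -0.7, -0.5]
opening: 0.0467
```

```bash
python3 -c "
from h import *
go((518.4,349.1,120,79))"
```

```text
t11.73 p[516.3 354.  195.7] psi60.9 xax[ 0.     0.003 -1.   ] F[-0.9 -0.7 -0.5] open46.7 q[-0.28  0.58 -0.63  1.84  0.44  0.86 -0.05]
{'dx': 7.57, 'dy': -0.35, 'dz': 0.43, 'rx': -18.1, 'ry': -0.0, 'rz': -0.2} rows 2.5
```

Emit:
send_rows:
  deltas:
    - {"dx": 2, "dy": -0.35, "dz": 0.43, "rx": -7, "ry": 0, "rz": -0.2, "fingers": 0.5}
    - {"dx": 4, "dy": -0.35, "dz": 0.43, "rx": -14, "ry": 0, "rz": -0.2, "fingers": 0.5}
    - {"dx": 6, "dy": -0.35, "dz": 0.43, "rx": -18.1, "ry": 0, "rz": -0.2, "fingers": 0.5}
    - {"dx": 7.6, "dy": -0.35, "dz": 0.43, "rx": -18.1, "ry": 0, "rz": -0.2, "fingers": 0.5}
    - {"dx": 9, "dy": -0.35, "dz": 0.43, "rx": -18.1, "ry": 0, "rz": -0.2, "fingers": 0.5}
    - {"dx": 11, "dy": -0.35, "dz": 0.43, "rx": -18.1, "ry": 0, "rz": -0.2, "fingers": 0.5}
    - {"dx": 12.5, "dy": -0.35, "dz": 0.43, "rx": -18.1, "ry": 0, "rz": -0.2, "fingers": 0.5}
    - {"dx": 12.5, "dy": -0.35, "dz": 0.43, "rx": -18.1, "ry": 0, "rz": -0.2, "fingers": 0.5}

```text
time_s: 12.4
eef_pos: [0.5175, 0.3478, 0.0679]
eef_rot: [0.703, 0.067, 0.705, -0.07]
ft_force: [-0.0, -0.1, 0.3]
opening: 0.0467
```

```bash
python3 -c "
from h import *
go((518.4,349.1,68,79))"
```

```text
t12.40 p[517.5 347.8  67.9] psi78.9 xax[-0.004 -0.003 -1.   ] F[-0.  -0.1  0.3] open46.7 q[-0.3   0.75 -0.59  1.93  0.65  0.67  0.08]
{'dx': -0.01, 'dy': 0.14, 'dz': 0.06, 'rx': -0.1, 'ry': -0.2, 'rz': 0.2} rows 0.0
```

Emit:
send_rows:
  deltas:
    - {"dx": 0, "dy": 0.14, "dz": 0.06, "rx": 0, "ry": -0.2, "rz": 0.2, "fingers": 0.3}
    - {"dx": 0, "dy": 0.14, "dz": 0.06, "rx": 0, "ry": -0.2, "rz": 0.2, "fingers": 0}
    - {"dx": 0, "dy": 0.14, "dz": 0.06, "rx": 0, "ry": -0.2, "rz": 0.2, "fingers": 0}
    - {"dx": 0, "dy": 0.14, "dz": 0.06, "rx": 0, "ry": -0.2, "rz": 0.2, "fingers": 0}
    - {"dx": 0, "dy": 0.14, "dz": 0.06, "rx": 0, "ry": -0.2, "rz": 0.2, "fingers": 0}
    - {"dx": 0, "dy": 0.14, "dz": 0.06, "rx": 0, "ry": -0.2, "rz": 0.2, "fingers": 0}
  newtons: 40

```text
time_s: 12.9
eef_pos: [0.5188, 0.3495, 0.0687]
eef_rot: [0.704, 0.069, 0.703, -0.068]
ft_force: [-0.2, 0.8, 3.5]
opening: 0.0139
```

```bash
python3 -c "
from h import *
go((518.4,349.1,190,79))"
```

```text
t12.90 p[518.8 349.5  68.7] psi78.9 xax[ 0.001  0.    -1.   ] F[-0.2  0.8  3.5] open13.9 q[-0.3   0.75 -0.59  1.93  0.66  0.67  0.07]
{'dx': -12.13, 'dy': -0.04, 'dz': -0.01, 'rx': -0.1, 'ry': 0.1, 'rz': -0.0} rows 2.9
```

Emit:
send_rows:
  deltas:
    - {"dx": -3, "dy": 0, "dz": 0, "rx": 0, "ry": 0, "rz": 0, "fingers": 0}
    - {"dx": -6, "dy": 0, "dz": 0, "rx": 0, "ry": 0, "rz": 0, "fingers": 0}
    - {"dx": -9, "dy": 0, "dz": 0, "rx": 0, "ry": 0, "rz": 0, "fingers": 0}
    - {"dx": -12, "dy": 0, "dz": 0, "rx": 0, "ry": 0, "rz": 0, "fingers": 0}
    - {"dx": -12, "dy": -4, "dz": 1, "rx": -4, "ry": 0, "rz": 0, "fingers": 0}
    - {"dx": -12, "dy": -8, "dz": 2, "rx": -8, "ry": 0, "rz": 0, "fingers": 0}
    - {"dx": -12, "dy": -12, "dz": 3, "rx": -12, "ry": 0, "rz": 0, "fingers": 0}
    - {"dx": -12, "dy": -16, "dz": 4, "rx": -12.6, "ry": 0, "rz": 0, "fingers": 0}

```text
time_s: 13.57
eef_pos: [0.5267, 0.1829, 0.1888]
eef_rot: [0.708, -0.011, 0.706, 0.011]
ft_force: [0.4, 0.2, -1.2]
opening: 0.0139
```

```bash
python3 -c "
from h import *
go((558.6,99.4,140,91.5))"
```

```text
t13.57 p[526.7 182.9 188.8] psi91.8 xax[ 0.001 -0.    -1.   ] F[ 0.4  0.2 -1.2] open13.9 q[ 0.11  0.56 -0.79  1.99  0.55  0.82  0.61]
{'dx': 4.88, 'dy': -8.44, 'dz': 2.92, 'rx': 0.3, 'ry': 0.1, 'rz': 0.0} rows 2.4
```

Emit:
send_rows:
  deltas:
    - {"dx": 0, "dy": -3, "dz": 1, "rx": 0.3, "ry": 0, "rz": 0, "fingers": 0}
    - {"dx": 0, "dy": -6, "dz": 2, "rx": 0.3, "ry": 0, "rz": 0, "fingers": 0}
    - {"dx": 2, "dy": -8.44, "dz": 2.92, "rx": 0.3, "ry": 0, "rz": 0, "fingers": 0}
    - {"dx": 4, "dy": -8.44, "dz": 2.92, "rx": 0.3, "ry": 0, "rz": 0, "fingers": 0}
    - {"dx": 4.9, "dy": -8.44, "dz": 2.92, "rx": 0.3, "ry": 0, "rz": 0, "fingers": 0}
    - {"dx": 4.9, "dy": -8.44, "dz": 2.92, "rx": 0.3, "ry": 0, "rz": 0, "fingers": 0}
    - {"dx": 4.9, "dy": -8.44, "dz": 2.92, "rx": 0.3, "ry": 0, "rz": 0, "fingers": 0}

```text
time_s: 14.15
eef_pos: [0.5581, 0.1007, 0.14]
eef_rot: [0.707, -0.01, 0.707, 0.01]
ft_force: [0.8, 0.4, -0.7]
opening: 0.0138
```

```bash
python3 - <<'E'
from h import *
go((558.6,99.4,105,91.5))
z=manip.get_state()["eef_pos"][2]-.0187
n="scene"
p,d=snap(n);P=world(n,d);Z=P[...,2]*1000
H=cv2.cvtColor(p,cv2.COLOR_RGB2HSV);h,s,v=[H[...,i].astype(int) for i in range(3)]
R=(abs(P[...,0]-.56)<.1)&(abs(P[...,1]-.1)<.06)
fl=(s<60)&(abs(Z-z*1000-6)<5)&R
blobs(n,fl,z+.006,20)
red=((h<8)|(h>172))&(s>130)&R;blobs(n,red,z+.042,10)
c=vision.camera_params(n);q=np.linalg.inv(c["T"])@np.array([.56,.1,.1,1]);q=c["intrinsics"]@q[:3];u,v=(q[:2]/q[2]).astype(int)
cv2.imwrite("pics/stud.png",cv2.resize(p[v-50:v+50,u-60:u+60,::-1],None,fx=6,fy=6,interpolation=cv2.INTER_CUBIC))
E
```

```text
t14.15 p[558.1 100.7 140. ] psi91.6 xax[ 0.001  0.001 -1.   ] F[ 0.8  0.4 -0.7] open13.8 q[ 0.22  0.63 -0.74  2.01  0.63  0.74  0.69]
{'dx': 3.5, 'dy': -0.14, 'dz': 0.04, 'rx': 0.1, 'ry': 0.0, 'rz': -0.0} rows 0.8
  scene px[296. 225.] n167 c(568.5,99.4) size(54.1,41.4) a83.7 mean[570.3  98. ]
  scene px[298. 219.] n140 c(574.1,100.1) size(14.9,55.5) a87.0 mean[576.2  99.8]
```

View pics/stud.png

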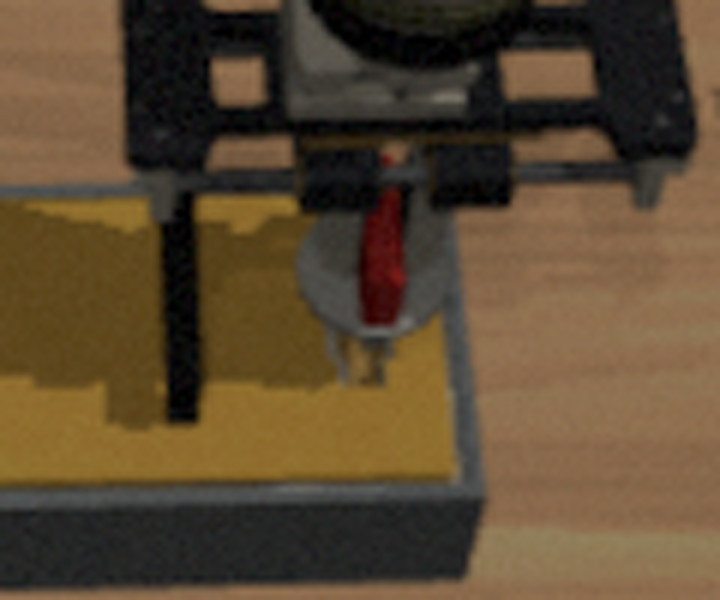

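The stud is aligned within about 0.5 mm after a -1.3 mm y correction. Lower it into the slot.

Emit:
send_rows:
  deltas:
    - {"dx": 0.6, "dy": -0.14, "dz": 0.04, "rx": 0.1, "ry": 0, "rz": 0, "fingers": 0}
    - {"dx": 1.2, "dy": -0.14, "dz": 0.04, "rx": 0.1, "ry": 0, "rz": 0, "fingers": 0}
    - {"dx": 1.8, "dy": -0.14, "dz": 0.04, "rx": 0.1, "ry": 0, "rz": 0, "fingers": 0}
    - {"dx": 2.2, "dy": -0.14, "dz": 0.04, "rx": 0.1, "ry": 0, "rz": 0, "fingers": 0}
    - {"dx": 2.6, "dy": -0.14, "dz": 0.04, "rx": 0.1, "ry": 0, "rz": 0, "fingers": 0}
    - {"dx": 3.0, "dy": -0.14, "dz": 0.04, "rx": 0.1, "ry": 0, "rz": 0, "fingers": 0}
    - {"dx": 3.3, "dy": -0.14, "dz": 0.04, "rx": 0.1, "ry": 0, "rz": 0, "fingers": 0}
    - {"dx": 3.6, "dy": -0.14, "dz": 0.04, "rx": 0.1, "ry": 0, "rz": 0, "fingers": 0}

```text
time_s: 14.87
eef_pos: [0.559, 0.0997, 0.1042]
eef_rot: [0.708, -0.009, 0.706, 0.01]
ft_force: [0.4, 0.5, -1.1]
opening: 0.0135
```

```bash
python3 -c "
from h import *
go((558.6,99.4,95,91.5))"
```

```text
t14.87 p[559.   99.7 104.2] psi91.5 xax[ 0.002  0.001 -1.   ] F[ 0.4  0.5 -1.1] open13.5 q[ 0.19  0.67 -0.69  2.04  0.69  0.68  0.64]
{'dx': 0.92, 'dy': -0.03, 'dz': -0.04, 'rx': 0.0, 'ry': 0.1, 'rz': -0.0} rows 0.2
```

Emit:
send_rows:
  deltas:
    - {"dx": 0.3, "dy": 0, "dz": 0, "rx": 0, "ry": 0, "rz": 0, "fingers": 0}
    - {"dx": 0.6, "dy": 0, "dz": 0, "rx": 0, "ry": 0, "rz": 0, "fingers": 0}
    - {"dx": 0.8, "dy": 0, "dz": 0, "rx": 0, "ry": 0, "rz": 0, "fingers": 0}
    - {"dx": 0.95, "dy": 0, "dz": 0, "rx": 0, "ry": 0, "rz": 0, "fingers": 0}
    - {"dx": 0.95, "dy": 0, "dz": 0, "rx": 0, "ry": 0, "rz": 0, "fingers": 0}

```text
time_s: 15.28
eef_pos: [0.5591, 0.0998, 0.0948]
eef_rot: [0.708, -0.009, 0.706, 0.01]
ft_force: [-1.0, -0.7, 3.3]
opening: 0.0139
```

```bash
python3 -c "
from h import *
go((558.6,99.4,95,1.5))"
```

```text
t15.28 p[559.1  99.8  94.8] psi91.5 xax[ 0.002  0.001 -1.   ] F[-1.  -0.7  3.3] open13.9 q[ 0.18  0.68 -0.68  2.04  0.7   0.66  0.63]
{'dx': -0.02, 'dy': -0.03, 'dz': -0.05, 'rx': 90.0, 'ry': 0.1, 'rz': -0.1} rows 12.6
```

Emit:
send_rows:
  deltas:
    - {"dx": 0.05, "dy": 0, "dz": 0, "rx": 3, "ry": 0, "rz": 0, "fingers": 0}
    - {"dx": 0.05, "dy": 0, "dz": 0, "rx": 9, "ry": 0, "rz": 0, "fingers": 0}
    - {"dx": 0.05, "dy": 0, "dz": 0, "rx": 15, "ry": 0, "rz": 0, "fingers": 0}
    - {"dx": 0.05, "dy": 0, "dz": 0, "rx": 21, "ry": 0, "rz": 0, "fingers": 0}
    - {"dx": 0.05, "dy": 0, "dz": 0, "rx": 27, "ry": 0, "rz": 0, "fingers": 0}
    - {"dx": 0.05, "dy": 0, "dz": 0, "rx": 33, "ry": 0, "rz": 0, "fingers": 0}
    - {"dx": 0.05, "dy": 0, "dz": 0, "rx": 39, "ry": 0, "rz": 0, "fingers": 0}
    - {"dx": 0.05, "dy": 0, "dz": 0, "rx": 45, "ry": 0, "rz": 0, "fingers": 0}

```text
time_s: 15.95
eef_pos: [0.5598, 0.1005, 0.0949]
eef_rot: [0.657, 0.265, 0.655, -0.262]
ft_force: [1.0, 0.5, 4.7]
opening: 0.0139
```

```bash
python3 -c "
from h import *
go((559,99.6,94.6,1.5))"
```

```text
t15.95 p[559.8 100.5  94.9] psi46.3 xax[ 0.004  0.002 -1.   ] F[1.  0.5 4.7] open13.9 q[ 0.04  0.63 -0.47  2.05  0.52  0.57  0.02]
{'dx': 0.03, 'dy': -0.12, 'dz': 0.01, 'rx': 44.8, 'ry': -0.0, 'rz': -0.2} rows 6.3
```

Emit:
send_rows:
  deltas:
    - {"dx": 0.05, "dy": -0.05, "dz": 0, "rx": 6, "ry": 0, "rz": 0, "fingers": 0}
    - {"dx": 0.05, "dy": -0.1, "dz": 0, "rx": 12, "ry": 0, "rz": 0, "fingers": 0}
    - {"dx": 0.05, "dy": -0.1, "dz": 0, "rx": 18, "ry": 0, "rz": 0, "fingers": 0}
    - {"dx": 0.05, "dy": -0.1, "dz": 0, "rx": 24, "ry": 0, "rz": 0, "fingers": 0}
    - {"dx": 0.05, "dy": -0.1, "dz": 0, "rx": 30, "ry": 0, "rz": 0, "fingers": 0}
    - {"dx": 0.05, "dy": -0.1, "dz": 0, "rx": 36, "ry": 0, "rz": 0, "fingers": 0}
    - {"dx": 0.05, "dy": -0.1, "dz": 0, "rx": 44.8, "ry": 0, "rz": 0, "fingers": 0}
    - {"dx": 0.05, "dy": -0.1, "dz": 0, "rx": 44.8, "ry": 0, "rz": 0, "fingers": 0}

```text
time_s: 16.62
eef_pos: [0.56, 0.1005, 0.095]
eef_rot: [0.506, 0.497, 0.504, -0.493]
ft_force: [0.5, 0.1, 4.4]
opening: 0.014
```

```bash
python3 -c "
from h import *
go((559,99.6,99.5,1.5))"
```

```text
t16.62 p[560.  100.5  95. ] psi1.1 xax[ 0.006  0.002 -1.   ] F[0.5 0.1 4.4] open14.0 q[-0.11  0.6  -0.25  2.06  0.29  0.5  -0.55]
{'dx': -0.45, 'dy': -0.1, 'dz': 0.08, 'rx': -0.4, 'ry': -0.1, 'rz': -0.4} rows 0.1
```

Emit:
send_rows:
  deltas:
    - {"dx": -0.15, "dy": 0, "dz": 0, "rx": -0.4, "ry": 0, "rz": 0, "fingers": 0}
    - {"dx": -0.3, "dy": 0, "dz": 0, "rx": -0.4, "ry": 0, "rz": 0, "fingers": 0}
    - {"dx": -0.4, "dy": 0, "dz": 0, "rx": -0.4, "ry": 0, "rz": 0, "fingers": 0}
    - {"dx": -0.45, "dy": 0, "dz": 0, "rx": -0.4, "ry": 0, "rz": 0, "fingers": 0}
    - {"dx": -0.45, "dy": 0, "dz": 0, "rx": -0.4, "ry": 0, "rz": 0, "fingers": 0}

```text
time_s: 17.03
eef_pos: [0.5601, 0.1004, 0.0995]
eef_rot: [0.508, 0.495, 0.506, -0.491]
ft_force: [-0.2, 0.7, 1.9]
opening: 0.0137
```

```bash
python3 -c "
from h import *
go((559,99.6,99.5,1.5))"
```

```text
t17.03 p[560.1 100.4  99.5] psi1.6 xax[ 0.006  0.003 -1.   ] F[-0.2  0.7  1.9] open13.7 q[-0.1   0.6  -0.25  2.06  0.29  0.51 -0.54]
{'dx': -0.0, 'dy': -0.11, 'dz': 0.08, 'rx': 0.1, 'ry': -0.2, 'rz': -0.4} rows 0.1
```

Emit:
send_rows:
  deltas:
    - {"dx": 0, "dy": 0, "dz": 0, "rx": 0, "ry": 0, "rz": 0, "fingers": 0.15}
    - {"dx": 0, "dy": 0, "dz": 0, "rx": 0, "ry": 0, "rz": 0, "fingers": 0.3}
    - {"dx": 0, "dy": 0, "dz": 0, "rx": 0, "ry": 0, "rz": 0, "fingers": 0.4}
    - {"dx": 0, "dy": 0, "dz": 0, "rx": 0, "ry": 0, "rz": 0, "fingers": 0.4}
    - {"dx": -2, "dy": 0, "dz": 0, "rx": 0, "ry": 0, "rz": 0, "fingers": 0.4}
    - {"dx": -5, "dy": 0, "dz": 0, "rx": 0, "ry": 0, "rz": 0, "fingers": 0.4}
    - {"dx": -9, "dy": 0, "dz": 0, "rx": 0, "ry": 0, "rz": 0, "fingers": 0.4}
    - {"dx": -13, "dy": 0, "dz": 0, "rx": 0, "ry": 0, "rz": 0, "fingers": 0.4}

```text
time_s: 17.7
eef_pos: [0.5583, 0.0999, 0.2301]
eef_rot: [0.507, 0.494, 0.507, -0.491]
ft_force: [1.1, 0.3, -0.6]
opening: 0.0373
```

Emit:
send_rows:
  deltas:
    - {"dx": -1, "dy": 0, "dz": -4, "rx": 0, "ry": 0, "rz": 0, "fingers": 0.4}
    - {"dx": -1, "dy": 0, "dz": -8, "rx": 0, "ry": 0, "rz": 0, "fingers": 0.4}
    - {"dx": -1, "dy": 0, "dz": -12, "rx": 0, "ry": 0, "rz": 0, "fingers": 0.4}
    - {"dx": -1, "dy": 0, "dz": -16, "rx": 0, "ry": 0, "rz": 0, "fingers": 0.4}
    - {"dx": -1, "dy": 0, "dz": -20, "rx": 0, "ry": 0, "rz": 0, "fingers": 0.4}
    - {"dx": -1, "dy": 0, "dz": -24, "rx": 0, "ry": 0, "rz": 0, "fingers": 0.4}
    - {"dx": -1, "dy": 0, "dz": -28, "rx": 0, "ry": 0, "rz": 0, "fingers": 0.4}

```text
time_s: 18.28
eef_pos: [0.5499, 0.3814, 0.2406]
eef_rot: [0.507, 0.494, 0.507, -0.492]
ft_force: [0.8, 0.2, -0.8]
opening: 0.037
```

```bash
python3 - <<'E'
from h import *
st()
ims=[]
for n in("scene","top"):
    p,d=snap(n);P=world(n,d);Z=P[...,2]*1000
    H=cv2.cvtColor(p,cv2.COLOR_RGB2HSV);h,s,v=[H[...,i].astype(int) for i in range(3)]
    R=(abs(P[...,0]-.56)<.1)&(abs(P[...,1]-.033)<.15)
    y=(h>15)&(h<35)&(s>120)&(Z>65)&(Z<90)&R
    print(n,"cover z",np.nanmedian(Z[y]),np.nanpercentile(Z[y],[3,97]).round(1)); blobs(n,y,.076,200)
    red=((h<8)|(h>172))&(s>130)&R&(P[...,1]>.04); print("wing top z",np.nanpercentile(Z[red],[5,25,50,75,95]).round(1)); blobs(n,red&(Z>118),.123,10)
    fl=(np.hypot(P[...,0]-.559,P[...,1]-.1)<.027)&(s<70)&(Z<100)&(Z>70); print("flange z",np.nanmedian(Z[fl]),fl.sum()); blobs(n,fl,.087,30)
    red2=((h<8)|(h>172))&(s>130)&(P[...,1]>.2)&(Z<40);blobs(n,red2,.015,60)
    blobs(n,(abs(Z-80)<6)&(abs(P[...,0]-.64)<.06)&(abs(P[...,1]-.34)<.06),.08,50)
    ims.append(p[:,:,::-1])
c=[cv2.resize(ims[0][170:300,200:340],None,fx=2.8,fy=2.8,interpolation=cv2.INTER_CUBIC),cv2.resize(ims[1][75:205,160:300],None,fx=2.8,fy=2.8,interpolation=cv2.INTER_CUBIC)]
cv2.imwrite("pics/end.png",np.hstack(c));cv2.imwrite("pics/endfull.png",cv2.resize(ims[0],(768,576)))
E
```

```text
t18.28 p[549.9 381.4 240.6] psi1.6 xax[ 0.003  0.002 -1.   ] F[ 0.8  0.2 -0.8] open37.0 q[-0.47  0.54 -0.34  1.71  0.21  0.93 -0.86]
scene cover z 76.16416554964839 [72.8 79.6]
  scene px[261. 233.] n3297 c(558.8,32.4) size(126.8,196.2) a1.4 mean[563.2  22. ]
wing top z [ 94.6 104.9 118.4 122.7 124.6]
  scene px[295. 222.] n142 c(561.8,97.5) size(16.1,52.9) a3.9 mean[561.6  97.3]
flange z 87.29253184412056 141
  scene px[296. 235.] n141 c(574.2,100.0) size(20.7,48.5) a0.1 mean[573.4 100.1]
  scene px[376. 192.] n304 c(407.6,326.4) size(86.3,30.3) a83.7 mean[407.3 325.4]
  scene px[407. 265.] n497 c(643.8,341.8) size(51.5,52.9) a10.2 mean[643.9 342.4]
top cover z 75.90218958365557 [71.  80.7]
  top px[243. 132.] n2065 c(559.5,9.8) size(126.4,148.9) a1.1 mean[5.61e+02 1.00e-01]
wing top z nan
flange z nan 0
  return np.nanmean(a, axis, out=out, keepdims=keepdims)
  return np.nanmean(a, axis, out=out, keepdims=keepdims)
```

View pics/end.png

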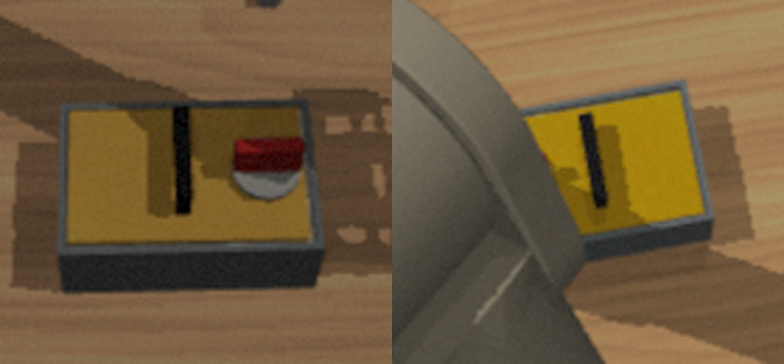

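The wing lies across the slot. The flange top at 87.3 mm and wing top at about 123 mm both put the origin at 81, which is the locked height. The cover is still flat at 76 mm.

```bash
python3 -c "
from workcell import manip
print(manip.hand_in())"
```

```text
the job is handed in; nothing more can be done
None
```

The job is done and handed in at about 18.4 s of the 72 s allowed. The dial is on the red mark, the cover is home, the stud is locked, and the gripper is well clear.

- **Dial:** I turned it 72° clockwise and let go. The picture before covering showed the pointer on the red mark. The scene camera's fit of the bar gave about -72° (expected -70.5°). The top camera's coarser fit gave -67°, still nearest to the third click.
- **Cover:** I used the 124 x 196 mm one. It lies flat with its top at 76 mm, centred in the recess with its slot over the socket. A plane fit from the scene camera showed almost no tilt. The top camera's fit gave a few mm/m more, but the arm hid part of its view.
- **Stud:** I pushed it in against the spring at about 5 N, gave it a quarter turn clockwise, let it spring up and released it. The flange top is at 87.3 mm and the wing top at about 123 mm, so the stud sits at about 81 mm, the locked height. The wing lies across the slot. Only the scene camera saw this, because the arm blocked the top view.
- **Bystanders:** The steel block measured within a few mm of where it started. The screwdriver is at the same place in the image. I didn't measure the jar again, but the gripper never went down to it.

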